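Lock the lid of the packed tile box

TASK

Two clear storage boxes stand on the table with their lids on and their side clips up. Lock the lid of the one packed with tiles: flip all four of its side clips down until each lies flat against the box wall, keeping the box standing about where it is. Leave the empty box alone: do not touch it.

Things in the scene. Friction and masses are not known exactly. Their poses are not given: they have to be found in the camera images.
- tile_box: The box to lock: clear plastic, packed with banded bundles of green tiles, white-framed clear lid seated, two grey clips on its left and two on its right edge. 106 (x) x 90 (y) x 80 mm high with lid (lid 110 x 94); 2 kg, loose. Origin: centre of underside; x along the clip sides, roughly away from the robot, y left, z up. A clip folded down reaches 53.5 mm out from the middle plane, down to z = 45 mm.
- empty_box: Bystander not to be touched: the same clear box with its four clips up too, but nothing inside. Origin and axes as for tile_box. One box stands ahead to the left, the other ahead to the right, in either order.
- tile_box_left_near (a joint): Angle (rad) of tile_box's left clip, near end: 0 = hanging flat on the wall (stop), 1.57 = straight out sideways; starts 1.45 to 1.85. Hinge along the box's x, at x -22, y +49, z 76 mm in its frame. Flap 26 mm wide (along x), 3 thick, 30.5 long, a 2 mm lip outside at its free edge. Stiff (0.03 N m: 1 to 3 N at the flap), no spring, stays where left.
- tile_box_left_far (a joint): Angle (rad) of tile_box's left clip, far end: 0 = hanging flat on the wall (stop), 1.57 = straight out sideways; starts 1.45 to 1.85. Hinge along the box's x, at x +22, y +49, z 76 mm in its frame. Flap 26 mm wide (along x), 3 thick, 30.5 long, a 2 mm lip outside at its free edge. Stiff (0.03 N m: 1 to 3 N at the flap), no spring, stays where left.
- tile_box_right_near (a joint): Angle (rad) of tile_box's right clip, near end: 0 = hanging flat on the wall (stop), 1.57 = straight out sideways; starts 1.45 to 1.85. Hinge along the box's x, at x -22, y -49, z 76 mm in its frame. Flap 26 mm wide (along x), 3 thick, 30.5 long, a 2 mm lip outside at its free edge. Stiff (0.03 N m: 1 to 3 N at the flap), no spring, stays where left.
- tile_box_right_far (a joint): Angle (rad) of tile_box's right clip, far end: 0 = hanging flat on the wall (stop), 1.57 = straight out sideways; starts 1.45 to 1.85. Hinge along the box's x, at x +22, y -49, z 76 mm in its frame. Flap 26 mm wide (along x), 3 thick, 30.5 long, a 2 mm lip outside at its free edge. Stiff (0.03 N m: 1 to 3 N at the flap), no spring, stays where left.

How it is judged:
By the outcome, as a careful person would: the job done as asked, in the order asked, and still so for the second after the job is handed in, with the robot touching nothing.
It also fails if it takes over 58 s, if anything falls off the work surface, if the arm or the gripper's body presses on something with over 40 N, if the wrist force passes 120 N, or if a joint passes its speed limit or range.

ROBOT

A 6-joint arm with a two-finger parallel gripper is mounted at the origin on a cart in front of the work surface, level with it; the furniture and walls round the work are solid. World frame = base frame: x ahead of the robot, y to its left, z up, the work surface at z = 0. Lengths are in m, angles in degrees, forces in N, time in s.
With the tool pointing down it reaches from about 0.25 to 0.725 m from the base axis. Payload 9.7 kg.
Tool frame: the origin (TCP) lies midway between the tips of the shut fingers; the grasp point (between the pads) lies 19 mm behind it (bot.hold_point_z is the distance from the TCP to the grasp point, in m); z points along the fingers, y is the line along which they close (so a half turn about z gives the same grasp; the last joint's range is limited). The gripper opens to 85 mm and grips with 20 to 120 N. Pads are 22 mm wide; open, the fingers measure 114 mm over their backs; the gripper's body (76 mm by 85 mm) begins 54 mm behind the grasp point. The pads swing forward as they close: fully open they stand 13 mm farther back than shut.
Start: joints at [74.656, 4.979, 10.078, 95.1, 0, 90], TCP at [0.146, 0.53, 0.231] pointing down, gripper open.
Joint ranges: [-179.16, 179.16], [-48.56, 103.87], [-65.8, 70.77], [-126.05, 130.52], [-82.76, 87.17], [-180, 180]. Speed limits (degrees/s): [127.2, 127.2, 147.25, 180, 180, 180].

INTERFACE

Orientations are given as [roll, pitch, yaw] about the fixed x, y, z axes, in that order (R = Rz(yaw) Ry(pitch) Rx(roll)).
In Python, from workcell import bot gives the robot as it stands.
- The arm moves only by the tool play_rows, never from a script. Its argument "steps" is a list that holds one entry, the list of rows, each a list of 4 numbers: the shift along the tool's x, y, z in m, then the turn about the tool's z in rad. In form: [[[tx, ty, tz, yaw], ...]]. A call has exactly 5 rows; each row shifts and turns the commanded pose from where the row before left it, along the tool's axes as they then stand; what a row does not reach is not made up. A row lasts 1/12 s, in which the tool goes at most 41.7 mm and 7.16 degrees, less where a joint would pass 70% of its speed; a pose out of reach is approached as far as the arm can. A call is refused whole if a number of a shift passes 0.0417 or a number of a turn 0.125, either way. A call with a gripper value outside its range is refused whole. "gripper" is the finger opening in m, from 0 to 0.0854, set as the call begins (left out, the last holds). The fingers move at their own pace and stop on an object; "squeeze" is the grip in N (left out, the last holds). Time passes only in rows, so rows that do not move let the fingers close, or fill a call up. It gives the time, the measured TCP pose, the force, the opening and the grip force at its end, in the units of the state.
- bot.get_obs(): the state, without advancing time (a new reading comes with each control period).
- bot.camera(name): name is "scene" or "top" or "wrist"; returns a dict with "img" (480x640x3 uint8, blue, green, red), "vfov" (degrees; the focal length in pixels is half the picture's height over the tangent of half this angle, whatever the lens; pixels are square), "cx", "cy" (the principal point, pixels), "xyz" and "attitude" of the camera in the world. Camera axes: x right, y down, z forward; pixel columns grow to the right and rows downward; lengths in m; the calibration is good to about 2 mm. A picture is of the moment at which its call begins. There is no depth.
- bot.job_done(): hands the job in; it is judged then, once.
The state is a dict: "time": time; "q": joint angles; "qd": joint speeds; "joint_efforts": joint torques, N m; "ee_pos": TCP position; "tcp_rot": TCP orientation; "wrist_force": force on the tool from outside, world axes, zero at the start; "torque": the same for the moment, N m; "opening": finger opening in m; "grasp_force": force on a finger pad.
Only numpy, scipy, OpenCV 4.12 (cv2) and the standard library are available. Lean on these libraries where they do the work, as an engineer would, in place of code of your own. Each camera call takes 0.05 s, during which the arm holds its last target. There are 200 camera calls.

## Working session

There is one attempt and no reset: what is moved stays moved. The work goes in short steps, Python scripts to look and compute and a tool call to move; the robot and the scene stay as the last step left them, time stands still between calls to the robot, and variables do not carry over. Pictures are saved under pics/ and viewed, at most 10 in all, crops included, and the job is handed in when it is done.

Besides the shell and the picture viewer there is one more tool, called as name([rows], argument=value, ...), one row to a line, values as JSON. play_rows: Moves the arm, as the interface text tells. Its arguments: {"type":"object","properties":{"steps":{"type":"array","items":{"type":"array","items":{"type":"array","items":{"type":"number"}}}},"gripper":{"type":"number"},"squeeze":{"type":"number"}},"required":["steps"]}

```bash
mkdir -p pics; ls
python3 - <<'E'
from workcell import bot
import cv2
for n in("scene","top"):
    c=bot.camera(n); cv2.imwrite(f"pics/{n}0.png",c["img"]); print(n,{k:c[k] for k in c if k!="img"})
o=bot.get_obs();print(o)
E
```

```text
pics
scene {'vfov': 42.439909513627775, 'cx': 306.9657020157758, 'cy': 234.47519728374343, 'xyz': array([-0.31566516, -0.95840859,  0.84352993]), 'attitude': array([-1.22902422e+02, -9.11687412e-02, -3.76801717e+01])}
top {'vfov': 45.84642488396128, 'cx': 321.0459584313178, 'cy': 255.84631255667497, 'xyz': array([ 0.35424118, -0.00456858,  1.46154996]), 'attitude': array([-177.14929744,    0.61002601,  -91.36680135])}
{'time': 0.1, 'q': array([ 7.46590447e+01,  5.00883013e+00,  1.00371857e+01,  9.50998918e+01,
       -1.60728995e-04,  8.99987846e+01]), 'qd': array([-0.05014135,  0.00123162,  0.03978296,  0.01971094,  0.07056916,
       -0.05994916]), 'joint_efforts': array([-3.54131371e-04, -5.21564090e+01,  4.65650618e+01,  1.60261901e-02,
       -1.10185376e-04, -3.65257051e-06]), 'ee_pos': array([0.14545241, 0.53019214, 0.23062932]), 'tcp_rot': array([-1.79928464e+02,  1.59211449e-04,  1.64660260e+02]), 'wrist_force': array([-0.38838522, -0.43337959,  0.19517034]), 'torque': array([-0.05597515,  0.01040219,  0.0569485 ]), 'grasp_force': 0.0, 'opening': 0.08532267109055343}
```

View pics/top0.png

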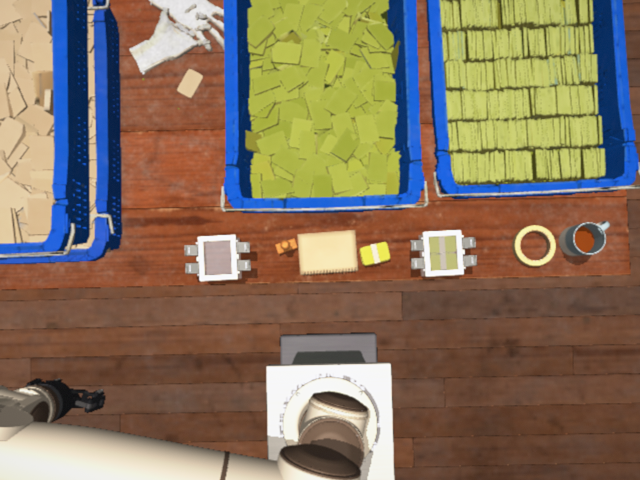

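View pics/scene0.png

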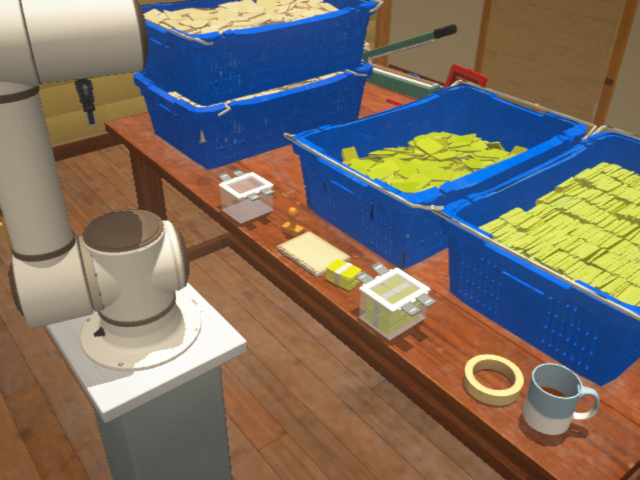

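The tile box is the right one: its lid centres near pixel (443,253) in top and (396,290) in scene. The empty box is at (218,257) in top. Next I'll measure the lid from both views.

```bash
cat > h.py <<'E'
import numpy as np,cv2
from scipy.spatial.transform import Rotation as Ro
def parts(c):
    R=Ro.from_euler('xyz',c["attitude"],degrees=True).as_matrix()
    return R,np.array(c["xyz"]),240/np.tan(np.radians(c["vfov"]/2))
def unproj(c,uv,z):
    R,t,f=parts(c); uv=np.atleast_2d(uv)
    d=np.c_[(uv[:,0]-c["cx"])/f,(uv[:,1]-c["cy"])/f,np.ones(len(uv))]@R.T
    return t+d*((z-t[2])/d[:,2])[:,None]
def proj(c,P):
    R,t,f=parts(c); p=(np.atleast_2d(P)-t)@R
    return np.c_[f*p[:,0]/p[:,2]+c["cx"],f*p[:,1]/p[:,2]+c["cy"]]
E
python3 - <<'E'
from workcell import bot
from h import *
for n,(a,b,cc,d) in {"top":(405,225,485,282),"scene":(350,255,445,345)}.items():
    c=bot.camera(n); im=c["img"][b:d,a:cc]
    hsv=cv2.cvtColor(im,cv2.COLOR_BGR2HSV)
    m=((hsv[...,1]<40)&(hsv[...,2]>215)).astype(np.uint8)
    k=max(cv2.findContours(m,cv2.RETR_EXTERNAL,cv2.CHAIN_APPROX_NONE)[0],key=cv2.contourArea)
    P=unproj(c,k.reshape(-1,2)+[a,b],0.08)[:,:2]
    r=cv2.minAreaRect((P*1000).astype(np.float32)); print(n,r,cv2.boxPoints(r).round(0).tolist())
    cv2.imwrite(f"pics/{n}_c.png",np.hstack([cv2.resize(x,(400,400),interpolation=cv2.INTER_CUBIC) for x in (im,cv2.cvtColor(m*255,cv2.COLOR_GRAY2BGR))]))
E
python3 -c "
import cv2,numpy as np
cv2.imwrite('pics/both.png',cv2.resize(np.vstack([cv2.imread('pics/top_c.png'),cv2.imread('pics/scene_c.png')]),(600,600)))"
```

```text
top ((424.4516296386719, -288.2059020996094), (108.49285125732422, 102.41698455810547), 1.7175676822662354) [[369.0, -239.0], [372.0, -341.0], [480.0, -338.0], [477.0, -235.0]]
scene ((425.3394470214844, -289.1597595214844), (110.4955062866211, 102.7822494506836), 1.684522271156311) [[369.0, -239.0], [372.0, -342.0], [482.0, -339.0], [479.0, -236.0]]
```

View pics/both.png

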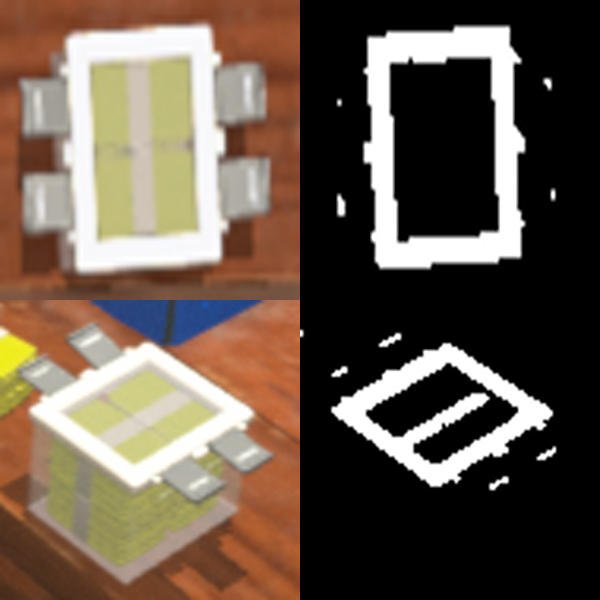

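Both views agree: tile_box centre is about (0.425, -0.289), yaw about 2°, and the lid size matches. Four clips stand out sideways. With an opening of about 30 mm, each finger sits over one clip on a side, so I can do two at a time.

```bash
cat > plan.py <<'E'
import sys
from workcell import bot
from h import *
def box(X,Y): a=np.radians(2); return np.array([.425+X*np.cos(a)-Y*np.sin(a),-.2887+X*np.sin(a)+Y*np.cos(a)])
def plan(xy,z,yaw,n):
    o=bot.get_obs(); p=np.array(o["ee_pos"]); y0=o["tcp_rot"][2]
    d=(np.array([*xy,z])-p)/n; dy=-np.radians((yaw-y0+180)%360-180)/n
    print(p.round(4),o["tcp_rot"].round(2),"turn/row",round(dy,4))
    for i in range(n):
        R=Ro.from_euler('xyz',[180,0,y0-np.degrees(dy)*i],degrees=True).as_matrix()
        print([*(R.T@d).round(4).tolist(),round(dy,4)],end=",\n" if i%5==4 else ", ")
if __name__=="__main__":
    X,Y,z,n=map(float,sys.argv[1:]); plan(box(X,Y),z,92,int(n))
E
python3 plan.py 0 .07 .19 25
```

```text
[0.1455 0.5303 0.2309] [-179.95   -0.    164.66] turn/row 0.0507
[-0.0186, -0.026, 0.0016, np.float64(0.0507)], [-0.0199, -0.025, 0.0016, np.float64(0.0507)], [-0.0211, -0.0239, 0.0016, np.float64(0.0507)], [-0.0223, -0.0228, 0.0016, np.float64(0.0507)], [-0.0235, -0.0217, 0.0016, np.float64(0.0507)],
[-0.0245, -0.0205, 0.0016, np.float64(0.0507)], [-0.0255, -0.0192, 0.0016, np.float64(0.0507)], [-0.0265, -0.0179, 0.0016, np.float64(0.0507)], [-0.0274, -0.0165, 0.0016, np.float64(0.0507)], [-0.0282, -0.0151, 0.0016, np.float64(0.0507)],
[-0.0289, -0.0136, 0.0016, np.float64(0.0507)], [-0.0295, -0.0122, 0.0016, np.float64(0.0507)], [-0.0301, -0.0107, 0.0016, np.float64(0.0507)], [-0.0306, -0.0091, 0.0016, np.float64(0.0507)], [-0.031, -0.0075, 0.0016, np.float64(0.0507)],
[-0.0314, -0.006, 0.0016, np.float64(0.0507)], [-0.0316, -0.0044, 0.0016, np.float64(0.0507)], [-0.0318, -0.0028, 0.0016, np.float64(0.0507)], [-0.0319, -0.0011, 0.0016, np.float64(0.0507)], [-0.0319, 0.0005, 0.0016, np.float64(0.0507)],
[-0.0319, 0.0021, 0.0016, np.float64(0.0507)], [-0.0317, 0.0037, 0.0016, np.float64(0.0507)], [-0.0315, 0.0053, 0.0016, np.float64(0.0507)], [-0.0312, 0.0069, 0.0016, np.float64(0.0507)], [-0.0308, 0.0085, 0.0016, np.float64(0.0507)],
```

play_rows([
  [[-0.019,-0.026,0.0016,0.05],[-0.02,-0.025,0.0016,0.05],[-0.021,-0.024,0.0016,0.05],[-0.022,-0.023,0.0016,0.05],[-0.023,-0.022,0.0016,0.05]],
], gripper=0.03)

```text
time: 0.62
ee_pos: [0.2006, 0.3789, 0.2229]
tcp_rot: [-180.0, 0.0, 150.2]
wrist_force: [-0.7, 0.1, 0.8]
opening: 0.0302
grasp_force: 0.0
```

play_rows([
  [[-0.0245,-0.0205,0.0016,0.05],[-0.0255,-0.019,0.0016,0.05],[-0.0265,-0.018,0.0016,0.05],[-0.0275,-0.0165,0.0016,0.05],[-0.028,-0.015,0.0016,0.05]],
])

```text
time: 1.03
ee_pos: [0.2568, 0.2295, 0.2152]
tcp_rot: [180.0, 0.0, 135.9]
wrist_force: [1.5, 0.7, 0.2]
opening: 0.03
grasp_force: 0.0
```

play_rows([
  [[-0.029,-0.0135,0.0016,0.05],[-0.0295,-0.012,0.0016,0.05],[-0.03,-0.0105,0.0016,0.05],[-0.0305,-0.009,0.0016,0.05],[-0.031,-0.0075,0.0016,0.05]],
])

```text
time: 1.45
ee_pos: [0.3139, 0.0807, 0.2073]
tcp_rot: [180.0, 0.0, 121.6]
wrist_force: [1.2, 0.7, 0.4]
opening: 0.0299
grasp_force: 0.0
```

play_rows([
  [[-0.0315,-0.006,0.0016,0.05],[-0.0315,-0.0045,0.0016,0.05],[-0.032,-0.003,0.0016,0.05],[-0.032,-0.001,0.0016,0.05],[-0.032,0.0005,0.0016,0.05]],
])

```text
time: 1.87
ee_pos: [0.3711, -0.069, 0.1993]
tcp_rot: [180.0, 0.0, 107.2]
wrist_force: [1.0, 1.4, 0.6]
opening: 0.0296
grasp_force: 0.0
```

```bash
python3 plan.py 0 .07 .17 5
```

```text
[ 0.3711 -0.069   0.1993] [1.7998e+02 1.0000e-02 1.0720e+02] turn/row 0.053
[-0.0317, 0.001, 0.0059, np.float64(0.053)], [-0.0316, 0.0027, 0.0059, np.float64(0.053)], [-0.0314, 0.0043, 0.0059, np.float64(0.053)], [-0.0311, 0.006, 0.0059, np.float64(0.053)], [-0.0307, 0.0076, 0.0059, np.float64(0.053)],
```

play_rows([
  [[-0.032,0.001,0.006,0.053],[-0.0315,0.0027,0.006,0.053],[-0.0315,0.0043,0.006,0.053],[-0.031,0.006,0.006,0.053],[-0.0305,0.0076,0.006,0.053]],
])

```text
time: 2.28
ee_pos: [0.4231, -0.2186, 0.1689]
tcp_rot: [180.0, 0.0, 92.0]
wrist_force: [1.2, 0.2, 0.4]
opening: 0.0299
grasp_force: 0.0
```

play_rows([
  [[0,0,0.004,0],[0,0,0.004,0],[0,0,0.004,0],[0,0,0,0],[0,0,0,0]],
])

```text
time: 2.7
ee_pos: [0.4228, -0.2161, 0.1575]
tcp_rot: [180.0, 0.0, 92.3]
wrist_force: [-0.5, -0.1, 0.5]
opening: 0.0299
grasp_force: 0.0
```

Run:
```python
from workcell import bot
from h import *
c=bot.camera("wrist"); cv2.imwrite("pics/w1.png",c["img"]); print(c["vfov"],c["xyz"],c["attitude"])
a=np.radians(2)
L=np.array([[x*np.cos(a)-y*np.sin(a)+.425,x*np.sin(a)+y*np.cos(a)-.2887,.08] for x in(-.055,.055) for y in(-.047,.047)])
print(proj(c,L).round(0)); print(bot.get_obs()["ee_pos"])
```

```text
60.52845367982406 [ 0.4214777  -0.13690099  0.29954602] [ 1.62138377e+02 -1.02513311e-02  2.17121851e+00]
[[228. 422.]
 [218. 292.]
 [396. 423.]
 [406. 292.]]
[ 0.42296204 -0.21613671  0.15776201]
```

View pics/w1.png

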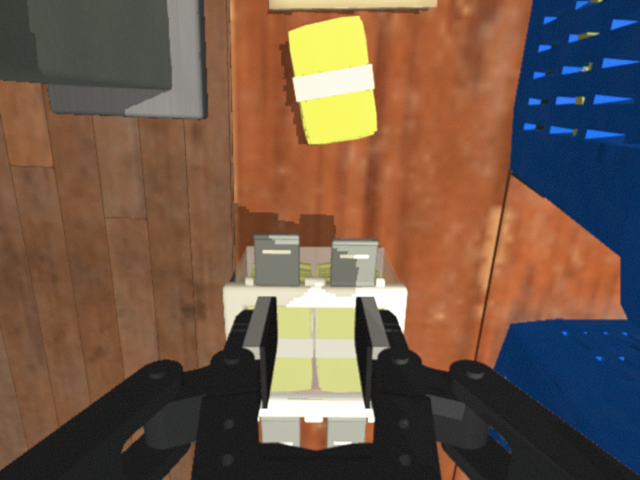

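The wrist view shows the left clips at columns 255–300 and 331–378, and the lid edge at row 286 against 292 predicted. So the box is about 2 mm further in +y and +x than my estimate. The fingers line up with the clips, so I'm descending onto them.

play_rows([
  [[0,0.001,0.012,0],[0,0,0.012,0],[0,0,0.012,0],[0,0,0.012,0],[0,0,0.01,0.005]],
])

```text
time: 3.17
ee_pos: [0.4234, -0.2165, 0.0972]
tcp_rot: [-179.9, -0.0, 91.9]
wrist_force: [-0.1, -0.0, -1.1]
opening: 0.0299
grasp_force: 0.0
```

play_rows([
  [[0,0,0.004,0],[0,0,0.004,0],[0,0,0.004,0],[0,0,0.004,0],[0,0,0.004,0]],
])

```text
time: 3.58
ee_pos: [0.4243, -0.2169, 0.0794]
tcp_rot: [180.0, 0.0, 91.9]
wrist_force: [0.0, 2.3, 2.7]
opening: 0.03
grasp_force: 1.3
```

play_rows([
  [[0,0,0.004,0],[0,0,0.004,0],[0,0,0.004,0],[0,0,0.004,0],[0,0,0.004,0]],
])

```text
time: 4.0
ee_pos: [0.4244, -0.217, 0.0597]
tcp_rot: [179.9, 0.0, 91.9]
wrist_force: [-0.3, 2.0, 4.2]
opening: 0.0301
grasp_force: 1.8
```

play_rows([
  [[0,0,0.004,0],[0,0,0.004,0],[0,0,0.002,0],[0,0,0,0],[0,0,0,0]],
])

```text
time: 4.42
ee_pos: [0.4238, -0.2169, 0.049]
tcp_rot: [-180.0, -0.0, 91.9]
wrist_force: [0.4, -0.0, 0.5]
opening: 0.03
grasp_force: 0.0
```

Run:
```python
from workcell import bot
import cv2
c=bot.camera("wrist")["img"]; s=bot.camera("scene")["img"]
import numpy as np
cv2.imwrite("pics/w2.png",np.hstack([cv2.resize(c,(400,300)),cv2.resize(s[230:350,340:500],(400,300))]))
```

```text
(no output)
```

View pics/w2.png

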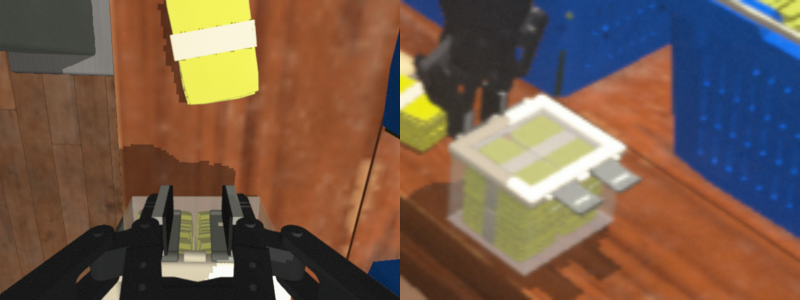

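The left clips are swung most of the way down, visible between the fingers. Now I'll press inward.

play_rows([
  [[-0.0015,0,0,0],[-0.0015,0,0,0],[-0.001,0,0,0],[-0.001,0,0,0],[0,0,0,0]],
])

```text
time: 4.93
ee_pos: [0.4239, -0.2218, 0.049]
tcp_rot: [-180.0, -0.0, 91.9]
wrist_force: [-0.3, 2.3, -1.8]
opening: 0.0298
grasp_force: 1.2
```

play_rows([
  [[-0.001,0,0,0],[0,0,0,0],[-0.001,0,0,0],[0,0,0,0],[0,0,0,0]],
])

```text
time: 5.35
ee_pos: [0.424, -0.2237, 0.0491]
tcp_rot: [-180.0, -0.0, 91.9]
wrist_force: [-0.7, 5.5, -3.0]
opening: 0.0302
grasp_force: 2.2
```

play_rows([
  [[-0.001,0,0,0],[0,0,0,0],[0,0,0,0],[0,0,0,0],[0,0,0,0]],
])

```text
time: 5.77
ee_pos: [0.4241, -0.2238, 0.0492]
tcp_rot: [-180.0, -0.1, 91.9]
wrist_force: [-0.2, 10.1, -0.8]
opening: 0.0302
grasp_force: 4.8
```

play_rows([
  [[-0.001,0,0,0],[0,0,0,0],[0,0,0,0],[0,0,0,0],[0,0,0,0]],
])

```text
time: 6.18
ee_pos: [0.4241, -0.2241, 0.0493]
tcp_rot: [-180.0, -0.2, 92.0]
wrist_force: [-1.0, 14.8, 1.3]
opening: 0.0299
grasp_force: 7.3
```

Position has stalled at about Y = 52 mm (fingertip inner face) while the force grows, so both left clips are on their stops. I'll back off, rise and cross to the right side.

play_rows([
  [[0.006,0,0,0],[0.008,0,0,0],[0,0,-0.02,0],[0,0,-0.03,0],[0,0,-0.03,0]],
])

```text
time: 6.6
ee_pos: [0.4234, -0.2116, 0.1301]
tcp_rot: [-180.0, 0.0, 91.9]
wrist_force: [1.5, -0.9, -0.5]
opening: 0.0301
grasp_force: 0.0
```

play_rows([
  [[-0.03,0,0,0],[-0.03,0,0,0],[-0.03,0,0,0],[-0.03,0,0,0],[-0.015,0,0,0]],
])

```text
time: 7.02
ee_pos: [0.4283, -0.3496, 0.1295]
tcp_rot: [180.0, 0.1, 91.8]
wrist_force: [-0.3, 0.1, -0.6]
opening: 0.0301
grasp_force: 0.0
```

play_rows([
  [[-0.01,0,0,0],[0,0,0,0],[0,0,0,0],[0,0,0,0],[0,0,0,0]],
])

```text
time: 7.43
ee_pos: [0.4287, -0.3557, 0.1295]
tcp_rot: [180.0, 0.0, 92.0]
wrist_force: [0.2, 0.1, -0.3]
opening: 0.0298
grasp_force: 0.0
```

```bash
python3 - <<'E'
from workcell import bot
from h import *
c=bot.camera("wrist"); cv2.imwrite("pics/w3.png",c["img"])
a=np.radians(2)
L=np.array([[x*np.cos(a)-y*np.sin(a)+.4265,x*np.sin(a)+y*np.cos(a)-.287,z] for x in(-.055,.055) for y,z in((-.047,.08),(.047,.08),(.0535,.045))])
print(proj(c,L).round(0)); print(bot.get_obs()["ee_pos"])
E
python3 plan.py 0.001 -.069 .13 5
```

```text
[[199. 228.]
 [179.  12.]
 [200.  13.]
 [425. 228.]
 [443.  11.]
 [424.  12.]]
[ 0.42878626 -0.3557751   0.12957987]
[ 0.4288 -0.3558  0.1296] [1.7999e+02 1.0000e-02 9.1960e+01] turn/row -0.0001
[-0.0004, -0.0001, -0.0001, np.float64(-0.0001)], [-0.0004, -0.0001, -0.0001, np.float64(-0.0001)], [-0.0004, -0.0001, -0.0001, np.float64(-0.0001)], [-0.0004, -0.0001, -0.0001, np.float64(-0.0001)], [-0.0004, -0.0001, -0.0001, np.float64(-0.0001)],
```

View pics/w3.png

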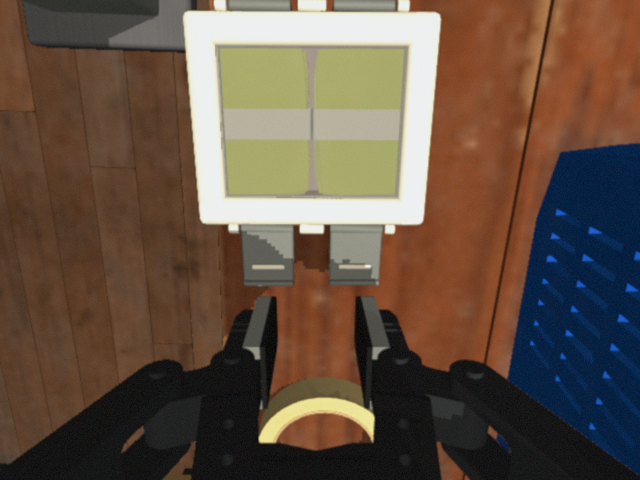

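The left clips are now flat, with only edge slivers visible above the lid at row 5. The right clips are at columns 242–294 and 330–380. I'll do the same descent here, shifting 2 mm toward -x.

play_rows([
  [[-0.001,-0.002,0.01,0],[0,0,0.01,0],[0,0,0.01,0],[0,0,0.005,0],[0,0,0.004,0]],
])

```text
time: 7.9
ee_pos: [0.4261, -0.3574, 0.0887]
tcp_rot: [-179.9, -0.1, 91.9]
wrist_force: [0.7, 0.6, 0.2]
opening: 0.0299
grasp_force: 0.0
```

play_rows([
  [[0,0,0.004,0],[0,0,0.004,0],[0,0,0.004,0],[0,0,0.004,0],[0,0,0.004,0]],
])

```text
time: 8.32
ee_pos: [0.4269, -0.358, 0.0706]
tcp_rot: [180.0, 0.0, 91.9]
wrist_force: [-0.3, 2.0, 5.5]
opening: 0.03
grasp_force: 2.0
```

play_rows([
  [[0,0,0.004,0],[0,0,0.004,0],[0,0,0.004,0],[0,0,0.004,0],[0,0,0.004,0]],
])

```text
time: 8.73
ee_pos: [0.4267, -0.3577, 0.0502]
tcp_rot: [180.0, -0.0, 91.9]
wrist_force: [0.1, -1.1, 2.5]
opening: 0.0298
grasp_force: 1.2
```

play_rows([
  [[0,0,0.002,0],[0,0,0,0],[0,0,0,0],[0,0,0,0],[0,0,0,0]],
])

```text
time: 9.15
ee_pos: [0.4264, -0.3576, 0.048]
tcp_rot: [-180.0, -0.0, 91.9]
wrist_force: [0.0, -0.1, -0.3]
opening: 0.0301
grasp_force: 0.0
```

play_rows([
  [[0.0015,0,0,0],[0.0015,0,0,0],[0.001,0,0,0],[0.001,0,0,0],[0,0,0,0]],
])

```text
time: 9.57
ee_pos: [0.4265, -0.3527, 0.0484]
tcp_rot: [180.0, 0.0, 91.9]
wrist_force: [-0.1, -1.3, -0.4]
opening: 0.0299
grasp_force: 0.8
```

play_rows([
  [[0.001,0,0,0],[0,0,0,0],[0.001,0,0,0],[0,0,0,0],[0,0,0,0]],
])

```text
time: 9.98
ee_pos: [0.4263, -0.3507, 0.0482]
tcp_rot: [-180.0, -0.0, 91.9]
wrist_force: [0.4, -2.6, -2.0]
opening: 0.0297
grasp_force: 1.0
```

play_rows([
  [[0.001,0,0,0],[0,0,0,0],[0,0,0,0],[0,0,0,0],[0,0,0,0]],
])

```text
time: 10.4
ee_pos: [0.4263, -0.3498, 0.0483]
tcp_rot: [-180.0, -0.0, 91.9]
wrist_force: [0.4, -1.5, -0.7]
opening: 0.0298
grasp_force: 0.8
```

play_rows([
  [[0.001,0,0,0],[0,0,0,0],[0,0,0,0],[0,0,0,0],[0,0,0,0]],
])

```text
time: 10.82
ee_pos: [0.4263, -0.3493, 0.0484]
tcp_rot: [180.0, 0.1, 91.9]
wrist_force: [-0.4, -6.1, -3.4]
opening: 0.03
grasp_force: 2.6
```

play_rows([
  [[0.001,0,0,0],[0,0,0,0],[0,0,0,0],[0,0,0,0],[0,0,0,0]],
])

```text
time: 11.23
ee_pos: [0.4263, -0.3491, 0.0485]
tcp_rot: [180.0, 0.1, 91.8]
wrist_force: [-0.3, -9.5, -3.7]
opening: 0.0298
grasp_force: 4.6
```

play_rows([
  [[0.001,0,0,0],[0,0,0,0],[0,0,0,0],[0,0,0,0],[0,0,0,0]],
])

```text
time: 11.65
ee_pos: [0.4263, -0.3487, 0.049]
tcp_rot: [180.0, 0.2, 91.8]
wrist_force: [-1.2, -11.9, -1.4]
opening: 0.0301
grasp_force: 5.8
```

The right clips have stalled too. I'll back off, lift clear, move off toward the robot's right so nothing is hidden, and check.

play_rows([
  [[-0.006,0,0,0],[-0.008,0,0,0],[0,0,-0.02,0],[0,0,-0.03,0],[0,0,-0.03,0]],
])

```text
time: 12.07
ee_pos: [0.4261, -0.3605, 0.1283]
tcp_rot: [-179.9, -0.1, 91.9]
wrist_force: [1.0, -0.8, 0.6]
opening: 0.0299
grasp_force: 0.0
```

play_rows([
  [[0.02,0,-0.03,0],[0.025,0,-0.03,0],[0.025,0,-0.02,0],[0,0,0,0],[0,0,0,0]],
])

```text
time: 12.48
ee_pos: [0.4251, -0.2905, 0.2098]
tcp_rot: [179.9, 0.1, 92.0]
wrist_force: [0.6, 0.2, -0.2]
opening: 0.0303
grasp_force: 0.0
```

Run:
```python
from workcell import bot
from h import *
c=bot.camera("wrist"); s=bot.camera("scene")
cv2.imwrite("pics/w4.png",np.hstack([cv2.resize(c["img"][150:450,170:470],(400,400)),cv2.resize(s["img"][240:350,345:455],(400,400),interpolation=cv2.INTER_CUBIC)]))
print(bot.get_obs()["ee_pos"])
a=np.radians(2)
for y,z in((-.047,.08),(.047,.08),(.0535,.045),(-.0535,.045)):
    for x in (-.022,.022):
        P=[x*np.cos(a)-y*np.sin(a)+.4265,x*np.sin(a)+y*np.cos(a)-.287,z]
        print(y,x,((proj(c,P)-[170,150])*4/3).round(),((proj(s,P)-[345,240])*400/110).round())
```

```text
[ 0.42435708 -0.29106939  0.20745186]
-0.047 -0.022 [[153. 177.]] [[215. 230.]]
-0.047 0.022 [[234. 177.]] [[271. 197.]]
0.047 -0.022 [[148.   0.]] [[ 91. 148.]]
0.047 0.022 [[238.   0.]] [[146. 118.]]
0.0535 -0.022 [[153. -19.]] [[ 80. 191.]]
0.0535 0.022 [[233. -19.]] [[134. 161.]]
-0.0535 -0.022 [[157. 163.]] [[219. 286.]]
-0.0535 0.022 [[230. 163.]] [[273. 253.]]
```

View pics/w4.png

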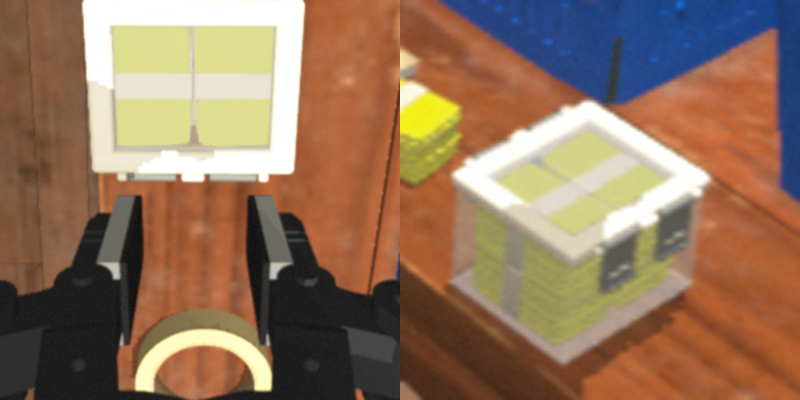

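The right clips hang flat; in the scene crop their ends are near (615,285) and (672,250), matching prediction. One look at the left side next.

play_rows([
  [[0.025,0,0,0],[0.025,0,0,0],[0.025,0,0,0],[0.025,0,0,0],[0,0,0,0]],
])

```text
time: 13.0
ee_pos: [0.4205, -0.1886, 0.2071]
tcp_rot: [-179.9, -0.1, 92.0]
wrist_force: [-0.5, 0.1, -0.8]
opening: 0.0302
grasp_force: 0.0
```

Run:
```python
from workcell import bot
from h import *
c=bot.camera("wrist")
cv2.imwrite("pics/w5.png",cv2.resize(c["img"][200:440,160:480],(800,600)))
a=np.radians(2)
for y,z in((.047,.08),(.0535,.045),(.0515,.045),(.0595,.047)):
    for x in (-.022,.022):
        P=[x*np.cos(a)-y*np.sin(a)+.4265,x*np.sin(a)+y*np.cos(a)-.287,z]
        print(y,x,((proj(c,P)-[160,200])*2.5).round())
```

```text
0.047 -0.022 [[317. 238.]]
0.047 0.022 [[470. 238.]]
0.0535 -0.022 [[324. 171.]]
0.0535 0.022 [[462. 171.]]
0.0515 -0.022 [[324. 177.]]
0.0515 0.022 [[462. 177.]]
0.0595 -0.022 [[323. 156.]]
0.0595 0.022 [[463. 156.]]
```

View pics/w5.png

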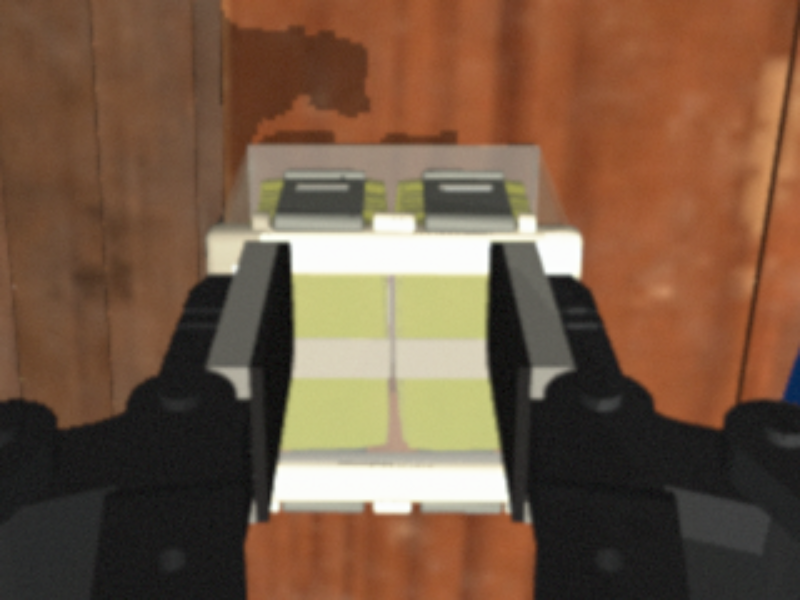

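The left clips' free edges are at row 170 (predicted 171 for flat), both equal. All four are flat, so I'm handing in.

```bash
python3 -c "
from workcell import bot
print(bot.job_done())"
```

```text
the job is handed in; nothing more can be done
None
```

All four clips on the tile-packed box are folded down flat against its walls, the box stayed within a few millimetres of where it stood, the empty box was not touched, and the job was handed in at about 13 s; the hand-in returned no verdict.

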